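# Stand the tipped vial rack up and push it into the sampler dock

## Robot

A 6-joint arm with a two-finger parallel gripper is mounted at the origin on the work surface. World frame = base frame: x ahead of the robot, y to its left, z up, the work surface at z = 0. Lengths are in m, angles in rad, forces in N, time in s.
With the tool pointing down it reaches from about 0.4 to 0.825 m from the base axis. Payload 7 kg.
Tool frame: the origin (TCP) lies at the very end of the fingers, on their centre line; the grasp point (between the pads) lies 19 mm behind it (manip.tcp_to_grasp is the distance from the TCP to the grasp point, in m); x points along the fingers, y is the direction in which the jaws open and shut, and the axes are right-handed (so a half turn about x gives the same grasp; the last joint's range is limited). The gripper opens to 88 mm and grips with 3 to 60 N. Pads are 19 mm wide; open, the fingers measure 130 mm over their backs; the gripper's body (78 mm by 193 mm) begins 47 mm behind the grasp point.
Start: joints at [1.412, 0.359, 0.012, 0, -1.224, -0.288], TCP at [0.292, 0.609, 0.194] pointing down, gripper open.
Joint ranges: [-3.07, 3.07], [-1.43, 2.12], [-1.02, 1.25], [-3.03, 1.67], [-3.05, -0], [-3.03, 3.03]. Speed limits (rad/s): [2.39, 2.39, 3.01, 3.14, 3.14, 3.14].

## Interface

Orientations are given as a unit quaternion [x, y, z, w].
In Python, from rig import manip, cams, finish_job gives the robot as it stands.
- The arm moves only by the tool apply_moves, never from a script. Its arguments are lists of equal length, an entry for each row: "travel": the shift along the tool's x, y, z in m, a list of three; "rot": the turn, a rotation vector about the tool's x, y, z in degrees, a list of three; "hand": the gripper command: -1 is fully open, 1 is shut, values between are in proportion. A call has 1 to 12 rows; each row shifts and turns the commanded pose from where the row before left it, along the tool's axes as they then stand; what a row does not reach is not made up. A row lasts 1/8 s, in which the tool goes at most 62.5 mm and 10.7 degrees, less where a joint would pass 70% of its speed; a pose out of reach is approached as far as the arm can. A call with a gripper value outside its range is refused whole. The fingers move at their own pace and stop on an object; "newtons" is the grip in N (left out, the last holds). Time passes only in rows, so rows that do not move let the fingers close. It gives the time, the measured TCP pose, the force and the opening at its end, in the units of the state.
- manip.get_obs(): the state, without advancing time (a new reading comes with each control period).
- cams.camera(name): name is "scene" or "top" or "wrist"; returns a dict with "color" (480x640x3 uint8, blue, green, red), "intrinsics" (3x3 intrinsics, pixels), "origin" and "rotation" of the camera in the world; the wrist camera has in their place "hand_eye" (4x4, takes a point from camera to tool coordinates, whose origin is the TCP and whose axes are the tool frame's). Camera axes: x right, y down, z forward; pixel columns grow to the right and rows downward; lengths in m; the calibration is good to about 2 mm. A picture is of the moment at which its call begins: read the wrist's pose just before it. There is no depth.
- finish_job(): hands the job in, once; it reports no verdict.
The state is a dict: "time": time; "joints": joint angles; "joint_velocities": joint speeds; "joint_torque": joint torques, N m; "position": TCP position; "tcp_rot": TCP orientation; "ft_force": force on the tool from outside, world axes, zero at the start; "wrist_torque": the same for the moment, N m; "gripper_width": opening from 0.0 (shut) to 1.0 (fully open).
Only numpy, scipy, OpenCV 4.12 (cv2) and the standard library are available. Lean on these libraries where they do the work, as an engineer would, in place of code of your own. Each camera call takes 0.05 s, during which the arm holds its last target.

## Task

The vial rack has been knocked onto its side. Push it over with the fingertips so that it stands on its metal base again, wells up, then slide it along the bench between the dock's two guide rails until its long side is against the stop. Do not grasp or lift the rack at any time, leave the other things where they are, and finish clear of everything.

Things in the scene. Friction and masses are not known exactly. Their poses are not given: they have to be found in the camera images.
- rack: Vial rack: solid block 150 (x) x 90 (y) x 50 (z) mm, 0.4 to 0.8 kg: 12 mm aluminium base plate under a white plastic block. Origin: centre of its underside; z out of its top (up when standing). Starts on a long side, 90 mm high, y up, origin 45 mm above the table; metal underside towards the dock give or take 0.3 rad. 0.38 to 0.48 m before the stop, within 25 mm of the dock's middle line.
- rack_top (a point): Centre of the rack's flat top face (rack frame 0, 0, 50 mm), with 4 rows of 8 dark, only drawn-in wells; at the start it is upright and faces away from the dock. A light push on its upper part, towards the underside, tips the bottom-heavy rack (centre of mass 12 mm from the underside); past about 15 degrees it falls onto its base by itself. Pushed low it may slide.
- rack_low_edge (a point): Middle of the long edge of the rack's underside that is on the table at the start (rack frame 0, -45, 0 mm): the edge it tips over. Once it stands, this is the foot of the long side facing away from the dock, the side to push on; the rack's y then points towards the dock.
- dock: Loading dock fixed to the table before a white sampler module (360 mm wide, 142 high, bottles on top). Origin: on the table, middle of the inner face of the stop, an aluminium bar 250 mm long, 30 high. y is level and points into the stop (the way to push), x along the stop. When home the rack's long side touches the stop: rack origin at dock y = -45 mm, x near 0.
- dock_mouth (a point): Middle of the dock's mouth on the table (dock frame 0, -153, 0 mm). Two aluminium guide rails 16 mm high, inner faces 210 mm apart, run from the stop 110 mm back to dock y = -110 mm, then flare outwards to y = -153 mm. The table between and before them is bare; the free lane to the rack is at least 270 mm wide.
- amber_bottle: Bystander: closed amber bottle, 64 dia x 150 high mm. Origin: centre of its underside. Beside the lane; to be left alone.
- clear_bottle: Bystander: closed clear glass bottle, 56 dia x 130 high mm. Origin: centre of its underside. Beside the lane; to be left alone.
- carton: Bystander: small cardboard box, 70 x 70 x 50 high mm. Origin: centre of its underside. Beside the lane; to be left alone.
- jar: Bystander: low pale jar with a white cap, 50 dia x 50 high mm. Origin: centre of its underside. Beside the lane; to be left alone.
- wrench: Bystander: steel wrench lying flat, 150 long mm. Origin: in its handle's underside. Beside the lane; to be left alone.
- fitting: Bystander: turned steel fitting, 32 dia x 40 high mm. Origin: centre of its underside. Beside the lane; to be left alone.
There are look-alikes about, which are no part of the job. What is shaped like the rack but green or turquoise is not meant.

How it is judged:
On the way, in this order (a step that is already met when the one before it is completed fails the run):
1. the rack stands on its base on the bench, wells up (angle between rack's own z axis and vertical below 0.1 rad and height (world z) of rack below 0.006 m), for 0.2 s.
2. the rack is home in the dock (angle between rack's own z axis and vertical below 0.1 rad and y of rack in the frame of dock between -0.057 and -0.04 m and x of rack in the frame of dock between -0.036 and 0.036 m and angle between the y axis of rack and the y axis of dock, either way round below 0.12 rad), for 0.2 s.
At the end, for the whole second after the job is handed in: The rack stands flat on its base, wells up (tilt under 0.06 rad), still, between the rails (origin within 36 mm of the dock's middle line), its long side against the stop: gap at its middle under 12 mm and squared to the stop within 0.12 rad (angle between rack's own z axis and vertical below 0.06 rad and height (world z) of rack below 0.006 m and y of rack in the frame of dock between -0.057 and -0.04 m and x of rack in the frame of dock between -0.036 and 0.036 m and angle between the y axis of rack and the y axis of dock, either way round below 0.12 rad and linear speed of rack below 0.02 m/s and angular speed of rack below 0.1 rad/s); the robot touches nothing.
It fails at once if the rack was lifted: the edge it tips over rose more than 20 mm off the bench (height (world z) of rack_low_edge above 0.02 m).
It fails at once if the rack was lifted bodily (height (world z) of rack above 0.075 m).
It fails at once if another thing was moved more than 30 mm (distance of any of amber_bottle, clear_bottle, carton, jar, wrench, fitting from where it was at the start of the episode above 0.03 m).
It fails at once if another thing was knocked over (angle between any of amber_bottle, clear_bottle, carton, jar, fitting's own z axis and vertical above 0.5 rad).
It also fails if it takes over 51 s, if anything falls off the work surface, if the arm or the gripper's body presses on something with over 40 N, if the wrist force passes 120 N, or if a joint passes its speed limit or range.

## Working session

There is one attempt and no reset: what is moved stays moved. The work goes in short steps, Python scripts to look and compute and a tool call to move; the robot and the scene stay as the last step left them, time stands still between calls to the robot, and variables do not carry over. Pictures are saved under pics/ and viewed, and the job is handed in when it is done.

Besides the shell and the picture viewer there is one more tool, called as a command line: name --argument value ..., lists and objects as JSON in quotes. apply_moves: Moves the arm, as the interface text tells. Its arguments: {"type":"object","properties":{"travel":{"type":"array","items":{"type":"array","items":{"type":"number"}}},"rot":{"type":"array","items":{"type":"array","items":{"type":"number"}}},"hand":{"type":"array","items":{"type":"number"}},"newtons":{"type":"number"}},"required":["travel","rot","hand"]}

```bash
ls; mkdir -p pics
python3 - <<'E'
from rig import manip,cams
import cv2
o=manip.get_obs(); print({k:(v if isinstance(v,(int,float)) else [round(float(x),4) for x in v]) for k,v in o.items()}, manip.tcp_to_grasp)
for n in ["scene","top"]:
    c=cams.camera(n); cv2.imwrite(f"pics/{n}0.png",c["color"]); print(n,c["intrinsics"],c["origin"],c["rotation"])
E
```

```text
pics
{'time': 0.0, 'joints': [1.4121, 0.3594, 0.0111, -0.0003, -1.2241, -0.2881], 'joint_velocities': [-0.0001, 0.0014, -0.0017, 0.0005, -0.0004, 0.0028], 'joint_torque': [0.0028, -58.2729, 29.3052, 6.9973, 0.0069, -0.0002], 'position': [0.2915, 0.6082, 0.1931], 'tcp_rot': [-0.6895, 0.1573, 0.6896, 0.1561], 'ft_force': [-0.4741, -0.1108, 0.0145], 'wrist_torque': [-0.0173, 0.0234, -0.003], 'gripper_width': 1.0007839530823548} 0.0188
scene [[490.59455467   0.         324.61213589]
 [  0.         490.59455467 241.58790468]
 [  0.           0.           1.        ]] [1.12585997 0.03744301 0.80674253] [ 0.65439277  0.68654258 -0.23196892 -0.21591621]
top [[473.91280934   0.         319.29708025]
 [  0.         473.91280934 229.21280015]
 [  0.           0.           1.        ]] [ 0.38555459 -0.01197453  1.07273896] [-0.69865612  0.71062464 -0.05319303  0.06373973]
```

View pics/scene0.png

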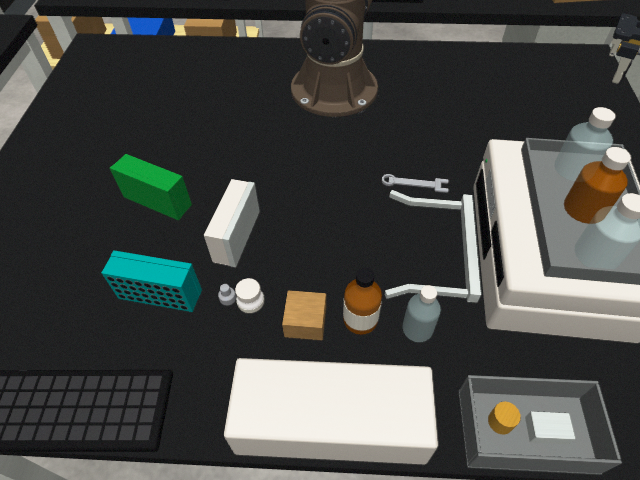

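View pics/top0.png

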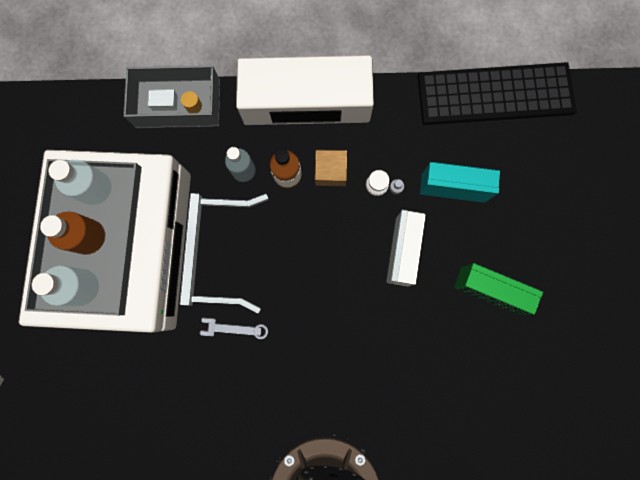

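The scene camera shows the white rack around (233,222), with its metal side towards the dock on the right. The top view shows the rack at (405,248) and the dock stop at about x=193, rows 195-305. I'll zoom in for exact corners.

```bash
cat > h.py <<'E'
import numpy as np, cv2
from scipy.spatial.transform import Rotation as R
from rig import manip,cams
def ray(c,uv,z):
    K=np.array(c["intrinsics"]);Rm=R.from_quat(c["rotation"]).as_matrix();o=np.array(c["origin"])
    d=Rm@np.linalg.inv(K)@np.array([uv[0],uv[1],1.]);return o+d*(z-o[2])/d[2]
def proj(c,P):
    K=np.array(c["intrinsics"]);Rm=R.from_quat(c["rotation"]).as_matrix();o=np.array(c["origin"])
    p=(np.atleast_2d(P)-o)@Rm; q=p@K.T; return q[:,:2]/q[:,2:]
def st():
    o=manip.get_obs();print(round(o["time"],2),np.round(o["position"],4),np.round(R.from_quat(o["tcp_rot"]).as_matrix(),3).tolist(),np.round(o["ft_force"],1),np.round(o["joints"],3),round(o["gripper_width"],3));return o
E
python3 - <<'E'
from h import *
im=cv2.imread("pics/top0.png")
cv2.imwrite("pics/tr.png",cv2.resize(im[195:300,375:445],None,fx=5.5,fy=5.5,interpolation=cv2.INTER_CUBIC))
cv2.imwrite("pics/td.png",cv2.resize(im[180:320,170:280],None,fx=4,fy=4,interpolation=cv2.INTER_CUBIC))
E
```

```text
(no output)
```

View pics/tr.png

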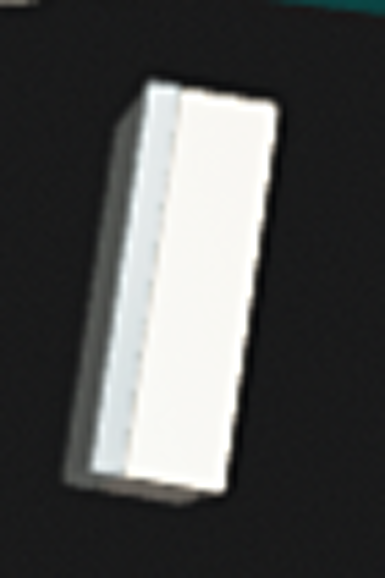

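View pics/td.png

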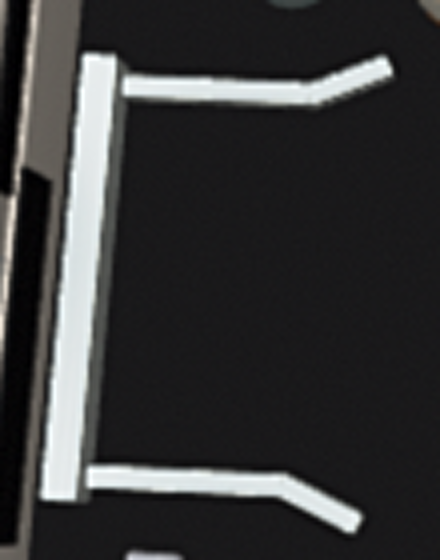

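```bash
cat >> h.py <<'E'
def topface(c):
    pass
E
python3 - <<'E'
from h import *
c=cams.camera("top")
r=[ray(c,(375+(u+.5)/5.5-.5,195+(v+.5)/5.5-.5),.09) for u,v in [(148,82),(278,103),(225,492),(92,472)]]
r=np.array(r);print(np.round(r,4));print([round(float(np.linalg.norm(r[i]-r[i-3])),4) for i in range(4)])
f=lambda u,v,z:ray(c,(170+(u+.5)/4-.5,180+(v+.5)/4-.5),z)
a,b=f(117,64,.03),f(77,500,.03);print("stop",a,b,np.linalg.norm(a-b))
ri=[f(126,97,.016),f(313,105,.0),f(88,465,.016),f(285,474,.016),f(394,72,.0),f(364,515,.016)]
m=(a+b)/2;ex=(b-a)/np.linalg.norm(b-a);ex[2]=0;ey=np.array([-ex[1],ex[0],0]); 
if ey[1]<0: ey=-ey
ex=np.cross(ey,[0,0,1]);
print("dock",m,ex,ey)
D=lambda p:np.round([(p-m)@ex,(p-m)@ey],4)
for p in ri:print("rail",D(p))
for p in r:print("rack",D(p))
und=(r[0]+r[3])/2;print("und",und,D(und)); n=(r[0]+r[3]-r[1]-r[2]);print("rack z ang vs ey",np.arctan2(n@ex,n@ey))
for n,p in dict(amber=(283,158),jar=(376,184),fit=(397,187),teal1=(421,190),teal2=(497,200),green1=(456,287)).items():print(n,ray(c,p,0.03))
E
```

```text
[[ 0.5889 -0.1728  0.09  ]
 [ 0.5797 -0.2221  0.09  ]
 [ 0.432  -0.1946  0.09  ]
 [ 0.4402 -0.1453  0.09  ]]
[0.0501, 0.1503, 0.05, 0.1512]
stop [0.64213552 0.27408509 0.03      ] [0.39827052 0.28956454 0.03      ] 0.24435578793101498
dock [0.52020302 0.28182481 0.03      ] [ 0.9979915  -0.06334799  0.        ] [ 0.06334799  0.9979915  -0.        ]
rail [ 0.1063 -0.0029]
rail [ 0.1097 -0.1076]
rail [-0.1029 -0.0003]
rail [-0.1026 -0.1101]
rail [ 0.1314 -0.1533]
rail [-0.1228 -0.1554]
rack [ 0.0974 -0.4493]
rack [ 0.0913 -0.4991]
rack [-0.0579 -0.481 ]
rack [-0.0527 -0.4313]
und [ 0.51456717 -0.15901704  0.09      ] [ 0.0223 -0.4403]
rack z ang vs ey 0.11147850037283331
amber [0.726867   0.08284305 0.03      ]
jar [ 0.66127147 -0.12765304  0.03      ]
fit [ 0.65334911 -0.17473775  0.03      ]
teal1 [ 0.64532222 -0.2283911   0.03      ]
teal2 [ 0.61895888 -0.39685981  0.03      ]
green1 [ 0.42697189 -0.29325166  0.03      ]
```

Measured sizes match (rack face 50 x 150 mm, rails ±105 mm, mouth at -153), so the measurements are sound. Next I plan the approach in tool axes.

```bash
cat >> h.py <<'E'
DM=np.array([0.520,0.282,0.]);  # stop middle (top-view), rails' middle at ex*+0.002
EY=np.array([0.0633,0.998,0]);EX=np.array([0.998,-0.0633,0])
def D(p): p=np.asarray(p)-DM; return np.round([p@EX-.002,p@EY,p[2]],4)
def W(x,y,z): return DM+EX*(x+.002)+EY*y+np.array([0,0,z])
def tool(p,yaw_dir):
    "shift in tool axes to world point p, turn (deg) about tool axes so that tool z is +-yaw_dir, x down"
    o=manip.get_obs();Rm=R.from_quat(o["tcp_rot"]).as_matrix()
    d=np.array(yaw_dir,float);d/=np.linalg.norm(d)
    for s in (1,-1):
        X=np.array([0,0,-1.]);Z=s*d;Y=np.cross(Z,X);T=np.c_[X,Y,Z]
        print("s",s,"rotvec deg",np.round(np.degrees(R.from_matrix(Rm.T@T).as_rotvec()),2),"then shift in target axes",np.round(T.T@(np.array(p)-o["position"]),4),"in present axes",np.round(Rm.T@(np.array(p)-o["position"]),4))
E
python3 - <<'E'
from h import *
st(); d=np.array([.174,.985,0]); p=np.array([0.5145,-0.159,.4])-d*(.05+.01+.03)+np.array([0,0,0]);print(p)
tool(p,d)
E
```

```text
0.15 [0.2915 0.6084 0.1934] [[-0.0, -0.432, -0.902], [-0.001, -0.902, 0.432], [-1.0, 0.001, -0.0]] [-0.7  0.1  0.1] [ 1.412  0.359  0.011 -0.    -1.224 -0.288] 0.998
[ 0.49884 -0.24765  0.4    ]
s 1 rotvec deg [ 7.441e+01 -5.000e-02 -6.000e-02] then shift in target axes [-0.2066 -0.3531 -0.8069] in present axes [-0.2057  0.6826 -0.5569]
s -1 rotvec deg [-1.0559e+02  6.0000e-02 -6.0000e-02] then shift in target axes [-0.2066  0.3531  0.8069] in present axes [-0.2057  0.6826 -0.5569]
```

apply_moves --travel '[[-0.042,0,0],[-0.042,0,0],[-0.042,0,0],[-0.042,0,0],[-0.042,0,0],[0,0.034,-0.028],[0,0.034,-0.028],[0,0.034,-0.028],[0,0.034,-0.028],[0,0.034,-0.028],[0,0.034,-0.028],[0,0.034,-0.028]]' --rot '[[0,0,0],[0,0,0],[0,0,0],[0,0,0],[0,0,0],[0,0,0],[0,0,0],[0,0,0],[0,0,0],[0,0,0],[0,0,0],[0,0,0]]' --hand '[-1,-1,-1,-1,-1,-1,-1,-1,-1,-1,-1,-1]'

```text
time: 1.65
position: [0.3656, 0.3078, 0.404]
tcp_rot: [-0.69, 0.157, 0.69, 0.157]
ft_force: [1.0, -0.4, 0.8]
gripper_width: 0.997
```

apply_moves --travel '[[0,0.034,-0.028],[0,0.034,-0.028],[0,0.034,-0.028],[0,0.034,-0.028],[0,0.034,-0.028],[0,0.034,-0.028],[0,0.034,-0.028],[0,0.034,-0.028],[0,0.034,-0.028],[0,0.034,-0.028],[0,0.034,-0.028],[0,0.034,-0.028]]' --rot '[[0,0,0],[0,0,0],[0,0,0],[0,0,0],[0,0,0],[0,0,0],[0,0,0],[0,0,0],[0,0,0],[0,0,0],[0,0,0],[0,0,0]]' --hand '[-1,-1,-1,-1,-1,-1,-1,-1,-1,-1,-1,-1]'

```text
time: 3.15
position: [0.4923, -0.2052, 0.4039]
tcp_rot: [-0.689, 0.157, 0.69, 0.157]
ft_force: [1.0, 0.9, 0.7]
gripper_width: 0.999
```

apply_moves --travel '[[0,0,0],[0,0,0],[0,0,0],[0,0,0],[0,0,0],[0,0,0],[0,0,0],[0,0,0],[0,0,0]]' --rot '[[9.3,0,0],[9.3,0,0],[9.3,0,0],[9.3,0,0],[9.3,0,0],[9.3,0,0],[9.3,0,0],[9.3,0,0],[0,0,0]]' --hand '[-1,-1,-1,-1,-1,-1,-1,-1,-1]'

```text
time: 4.28
position: [0.4922, -0.2037, 0.4039]
tcp_rot: [-0.455, 0.541, 0.455, 0.541]
ft_force: [0.2, -0.1, 0.7]
gripper_width: 1.0
```

Run:
```python
from h import *
st(); d=np.array([.174,.985,0]); p=np.array([0.5145,-0.159,.072])-d*(.05+.01+.025)
tool(p,d)
for n in["top","scene"]: cv2.imwrite(f"pics/{n}1.png",cams.camera(n)["color"])
```

```text
4.28 [ 0.4922 -0.2037  0.4039] [[-0.0, -0.985, 0.173], [0.0, 0.173, 0.985], [-1.0, 0.0, 0.0]] [ 0.2 -0.1  0.7] [-0.024  0.056  0.088 -0.    -1.603 -0.149] 1.0
s 1 rotvec deg [ 0.08  0.   -0.02] then shift in target axes [ 0.3319 -0.0142 -0.0371] in present axes [ 0.3319 -0.0143 -0.0372]
s -1 rotvec deg [-1.7992e+02  4.0000e-02  1.0000e-02] then shift in target axes [0.3319 0.0142 0.0371] in present axes [ 0.3319 -0.0143 -0.0372]
```

View pics/scene1.png

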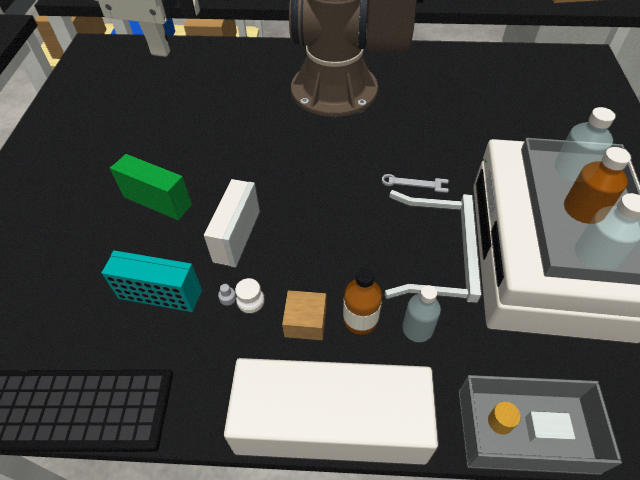

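Run:
```python
from h import *
c=cams.camera("scene");print(proj(c,manip.get_obs()["position"]))
```

```text
[[182.36544912  53.56600954]]
```

View pics/top1.png

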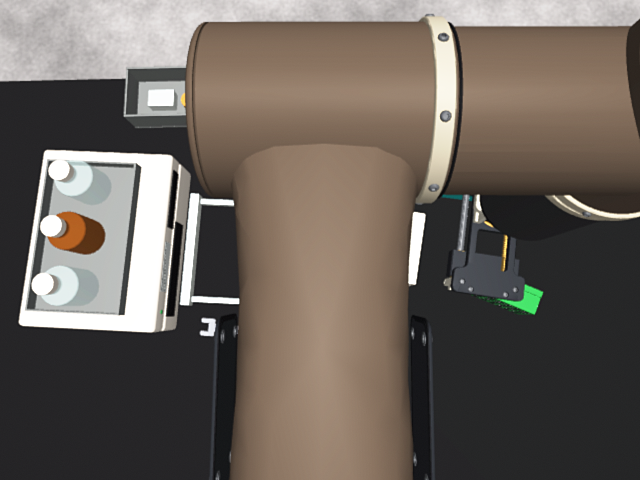

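apply_moves --travel '[[0,-0.014,-0.037],[0.04,0,0],[0.04,0,0],[0.04,0,0],[0.04,0,0],[0.04,0,0],[0,0,0]]' --rot '[[0,0,0],[0,0,0],[0,0,0],[0,0,0],[0,0,0],[0,0,0],[0,0,0]]' --hand '[-1,-1,-1,-1,-1,-1,-1]'

```text
time: 5.3
position: [0.4977, -0.2421, 0.2014]
tcp_rot: [-0.453, 0.543, 0.457, 0.54]
ft_force: [-0.1, -0.4, 0.6]
gripper_width: 0.999
```

Run:
```python
from h import *
st(); d=np.array([.174,.985,0]); p=np.array([0.5145,-0.159,.072])-d*(.05+.01+.025)
tool(p,d)
for n in["scene","wrist"]: cv2.imwrite(f"pics/{n}2.png",cams.camera(n)["color"])
```

```text
5.3 [ 0.4977 -0.2421  0.2014] [[-0.006, -0.985, 0.172], [0.001, 0.172, 0.985], [-1.0, 0.006, 0.0]] [-0.1 -0.4  0.6] [-9.900e-02  1.580e-01 -2.420e-01 -1.000e-03 -1.176e+00 -7.300e-02] 0.999
s 1 rotvec deg [ 0.11  0.01 -0.34] then shift in target axes [ 0.1294 -0.0021 -0.0002] in present axes [ 0.1294 -0.0029 -0.0003]
s -1 rotvec deg [-1.7989e+02  5.4000e-01  2.0000e-02] then shift in target axes [0.1294 0.0021 0.0002] in present axes [ 0.1294 -0.0029 -0.0003]
```

View pics/scene2.png

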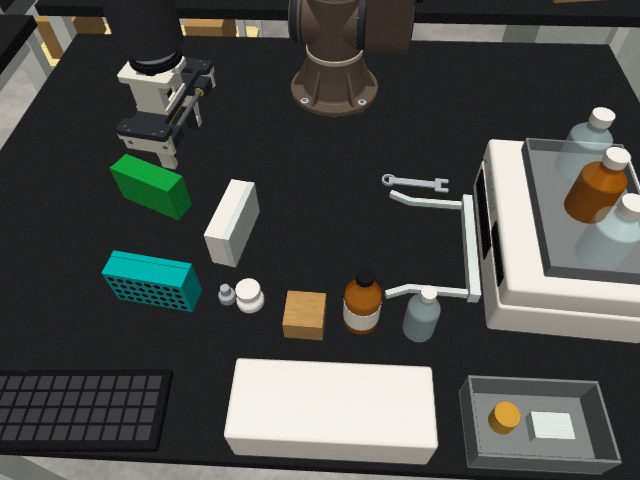

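View pics/wrist2.png

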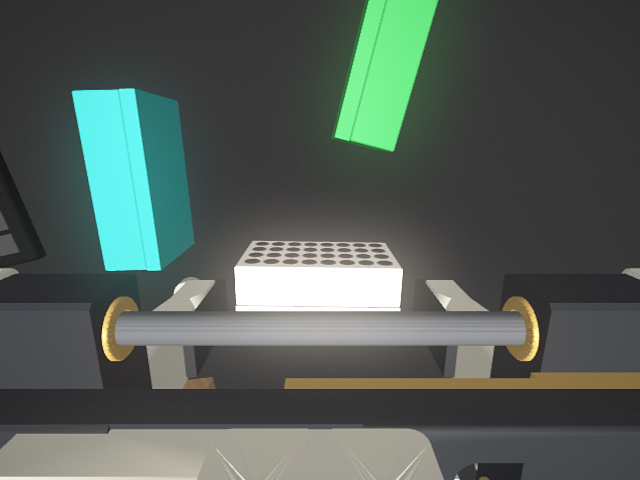

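apply_moves --travel '[[0.03,-0.002,0],[0.03,0,0],[0.03,0,0],[0.02,0,0],[0.016,0,0],[0,0,0]]' --rot '[[0,0,0],[0,0,0],[0,0,0],[0,0,0],[0,0,0],[0,0,0]]' --hand '[-1,-1,-1,-1,-1,-1]'

```text
time: 6.15
position: [0.5019, -0.243, 0.0782]
tcp_rot: [-0.455, 0.542, 0.455, 0.541]
ft_force: [0.5, -0.2, 0.8]
gripper_width: 1.003
```

Run:
```python
from h import *
st()
for n in["scene"]:
  im=cams.camera(n)["color"];cv2.imwrite(f"pics/{n}3.png",cv2.resize(im[80:330,60:360],None,fx=2.4,fy=2.4))
```

```text
6.15 [ 0.5019 -0.243   0.0782] [[-0.0, -0.985, 0.173], [-0.0, 0.173, 0.985], [-1.0, 0.0, -0.0]] [ 0.5 -0.2  0.8] [-0.1    0.272 -0.403  0.    -0.896 -0.075] 1.003
```

View pics/scene3.png

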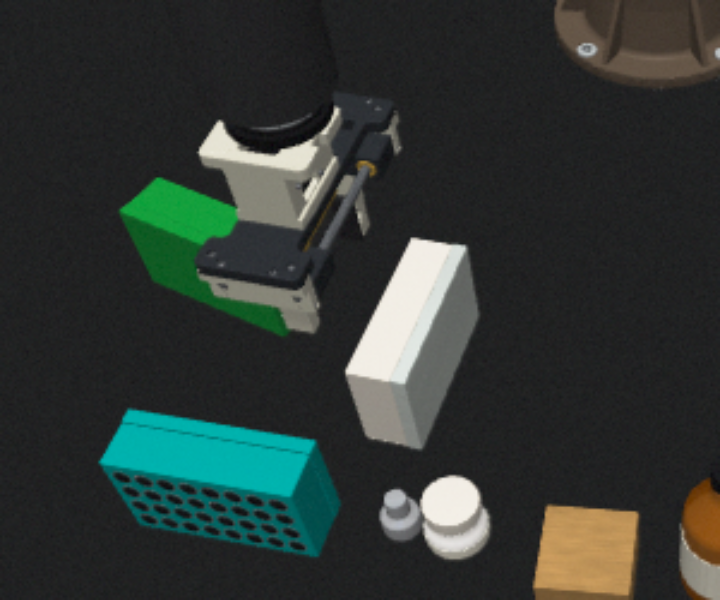

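The fingertips are behind the wells face at z=0.078 and clear of the green block. Next is a gentle push along tool z.

apply_moves --travel '[[0.003,0,0.01],[0,0,0.008],[0,0,0.006],[0,0,0.006],[0,0,0.006],[0,0,0.006]]' --rot '[[0,0,0],[0,0,0],[0,0,0],[0,0,0],[0,0,0],[0,0,0]]' --hand '[-1,-1,-1,-1,-1,-1]'

```text
time: 6.95
position: [0.509, -0.2012, 0.0751]
tcp_rot: [-0.455, 0.542, 0.455, 0.542]
ft_force: [0.1, -0.9, -1.0]
gripper_width: 1.0
```

Run:
```python
from h import *
st()
for n in["scene"]:
  im=cams.camera(n)["color"];cv2.imwrite(f"pics/{n}4.png",cv2.resize(im[80:330,60:360],None,fx=2.4,fy=2.4))
```

```text
6.95 [ 0.509  -0.2012  0.0751] [[0.0, -0.985, 0.174], [-0.0, 0.174, 0.985], [-1.0, -0.0, 0.0]] [ 0.1 -0.9 -1. ] [-0.018  0.26  -0.429  0.    -0.882 -0.156] 1.0
```

View pics/scene4.png

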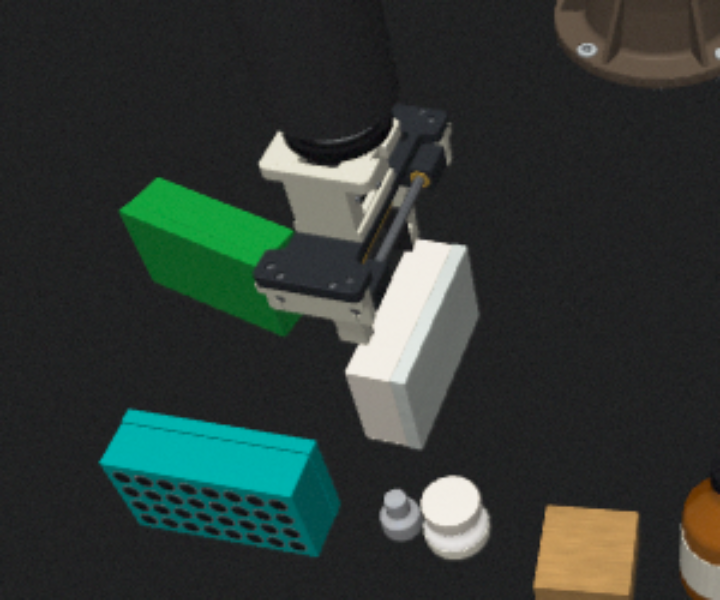

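apply_moves --travel '[[0,0,0.005],[0,0,0.005],[0,0,0.005],[0,0,0.005]]' --rot '[[0,0,0],[0,0,0],[0,0,0],[0,0,0]]' --hand '[-1,-1,-1,-1]'

```text
time: 7.5
position: [0.5125, -0.1816, 0.0751]
tcp_rot: [-0.455, 0.542, 0.455, 0.542]
ft_force: [0.5, -0.9, -0.3]
gripper_width: 1.003
```

Run:
```python
from h import *
st()
for n in["scene"]:
  im=cams.camera(n)["color"];cv2.imwrite(f"pics/{n}5.png",cv2.resize(im[80:330,60:360],None,fx=2.4,fy=2.4))
```

```text
7.5 [ 0.5125 -0.1816  0.0751] [[-0.0, -0.985, 0.174], [0.0, 0.174, 0.985], [-1.0, 0.0, 0.0]] [ 0.5 -0.9 -0.3] [ 0.02   0.254 -0.436 -0.    -0.88  -0.195] 1.003
```

View pics/scene5.png

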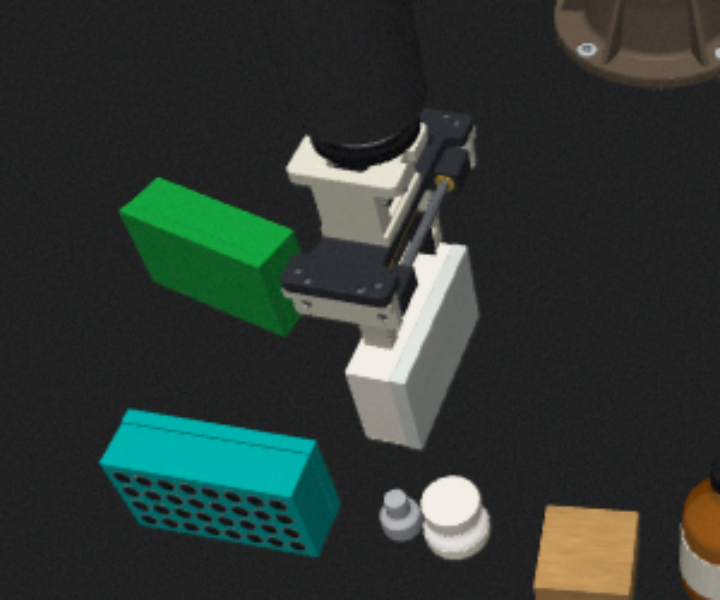

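Run:
```python
from h import *
o=manip.get_obs();Rm=R.from_quat(o["tcp_rot"]).as_matrix();c=cams.camera("scene")
for y in(-.065,-.044,.044,.065):
  for z in (-.0095,.0095):
    p=o["position"]+Rm@np.array([0,y,z]);print(y,z,np.round(p,3),np.round((proj(c,p)-[60,80])*2.4))
f=lambda u,v,z:np.round(ray(c,(60+(u+.5)/2.4-.5,80+(v+.5)/2.4-.5),z),4)
for u,v in[(411,239),(466,246),(404,383),(347,374)]:print(f(u,v,.09))
for u,v in[(363,347),(395,349)]:print(f(u,v,.075),f(u,v,.09))
b,d=cams.camera("wrist"),0;cv2.imwrite("pics/wrist5.png",b["color"])
```

```text
-0.065 -0.0095 [ 0.575 -0.202  0.075] [[372. 377.]]
-0.065 0.0095 [ 0.578 -0.183  0.075] [[395. 381.]]
-0.044 -0.0095 [ 0.554 -0.198  0.075] [[382. 356.]]
-0.044 0.0095 [ 0.558 -0.179  0.075] [[404. 360.]]
0.044 -0.0095 [ 0.468 -0.183  0.075] [[418. 276.]]
0.044 0.0095 [ 0.471 -0.164  0.075] [[440. 280.]]
0.065 -0.0095 [ 0.447 -0.179  0.075] [[427. 258.]]
0.065 0.0095 [ 0.45  -0.161  0.075] [[448. 262.]]
[ 0.4385 -0.1922  0.09  ]
[ 0.4446 -0.1446  0.09  ]
[ 0.5904 -0.1724  0.09  ]
[ 0.5837 -0.2178  0.09  ]
[ 0.5447 -0.2157  0.075 ] [ 0.5566 -0.2105  0.09  ]
[ 0.5456 -0.1897  0.075 ] [ 0.5575 -0.185   0.09  ]
```

View pics/wrist5.png

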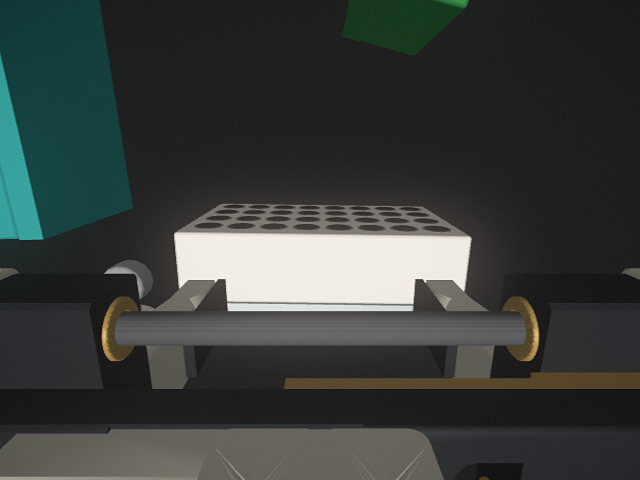

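Run:
```python
from h import *
o=manip.get_obs();c=cams.camera("wrist");H=np.array(c["hand_eye"]);K=np.array(c["intrinsics"]);print(H.round(4),K[0])
def pw(p):
  q=np.linalg.inv(H)@np.r_[p,1];q=K@q[:3];return np.round(q[:2]/q[2])
for x in(0,-.019,-.03):
  for y in(-.065,-.044,.044,.065): print(x,y,pw([x,y,-.0095]),pw([x,y,.0095]))
Rm=R.from_quat(o["tcp_rot"]).as_matrix();T=lambda w:Rm.T@(np.array(w)-o["position"])
for w in [[0.5889,-0.1728,.09],[0.5797,-0.2221,.09],[0.432,-0.1946,.09],[0.4402,-0.1453,.09]]:
  for z in(.09,.05):
    w[2]=z;print("rack corner",w,T(w).round(4),pw(T(w)))
```

```text
[[ 3.000e-04 -2.637e-01  9.646e-01 -1.907e-01]
 [ 1.000e+00  5.000e-04 -2.000e-04 -0.000e+00]
 [-4.000e-04  9.646e-01  2.637e-01 -7.130e-02]
 [ 0.000e+00  0.000e+00  0.000e+00  1.000e+00]] [363.85975167   0.         319.89925492]
0 -0.065 [202. 258.] [205. 290.]
0 -0.044 [240. 258.] [242. 290.]
0 0.044 [400. 258.] [398. 291.]
0 0.065 [438. 258.] [435. 291.]
-0.019 -0.065 [190. 270.] [193. 305.]
-0.019 -0.044 [232. 270.] [234. 305.]
-0.019 0.044 [408. 270.] [406. 305.]
-0.019 0.065 [450. 270.] [447. 305.]
-0.03 -0.065 [182. 278.] [186. 315.]
-0.03 -0.044 [227. 278.] [229. 315.]
-0.03 0.044 [413. 278.] [411. 315.]
-0.03 0.065 [458. 278.] [454. 315.]
rack corner [0.5889, -0.1728, 0.09] [-0.0149 -0.0737  0.0219] [182. 323.]
rack corner [0.5889, -0.1728, 0.05] [ 0.0251 -0.0737  0.0219] [205. 293.]
rack corner [0.5797, -0.2221, 0.09] [-0.0149 -0.0732 -0.0282] [173. 232.]
rack corner [0.5797, -0.2221, 0.05] [ 0.0251 -0.0732 -0.0282] [199. 216.]
rack corner [0.432, -0.1946, 0.09] [-0.0149  0.0771 -0.0267] [475. 235.]
rack corner [0.432, -0.1946, 0.05] [ 0.0251  0.0771 -0.0267] [448. 219.]
rack corner [0.4402, -0.1453, 0.09] [-0.0149  0.0775  0.0233] [465. 325.]
rack corner [0.4402, -0.1453, 0.05] [0.0251 0.0775 0.0233] [441. 295.]
```

The open fingertips show at tool x≈-30 mm in both views: the linkage pulls them back when open. So they passed above the rack, about 105 mm up, and nothing touched or moved. I back off, go 30 mm lower and push again.

apply_moves --travel '[[0,0,-0.02],[0,0,-0.02],[0,0,-0.014],[0.01,0,0],[0.01,0,0],[0.01,0,0],[0,0,0]]' --rot '[[0,0,0],[0,0,0],[0,0,0],[0,0,0],[0,0,0],[0,0,0],[0,0,0]]' --hand '[-1,-1,-1,-1,-1,-1,-1]'

```text
time: 8.57
position: [0.5023, -0.2346, 0.0438]
tcp_rot: [-0.454, 0.542, 0.455, 0.541]
ft_force: [-0.5, 0.1, -0.5]
gripper_width: 0.999
```

Run:
```python
from h import *
st()
for n in["scene"]:
  im=cams.camera(n)["color"];cv2.imwrite(f"pics/{n}6.png",cv2.resize(im[80:330,60:360],None,fx=2.4,fy=2.4))
cv2.imwrite("pics/wrist6.png",cams.camera("wrist")["color"])
```

```text
8.57 [ 0.5023 -0.2346  0.0438] [[-0.002, -0.985, 0.173], [0.0, 0.173, 0.985], [-1.0, 0.002, -0.0]] [-0.5  0.1 -0.5] [-0.084  0.309 -0.445 -0.    -0.819 -0.09 ] 0.999
```

View pics/scene6.png

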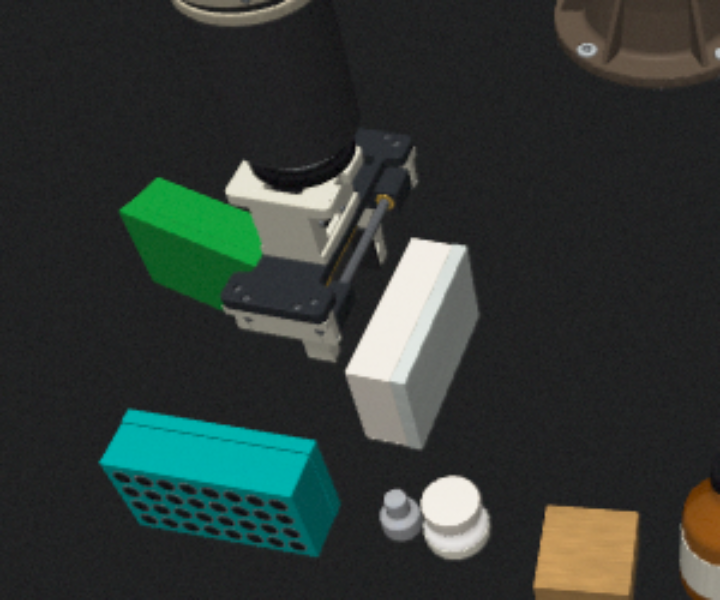

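View pics/wrist6.png

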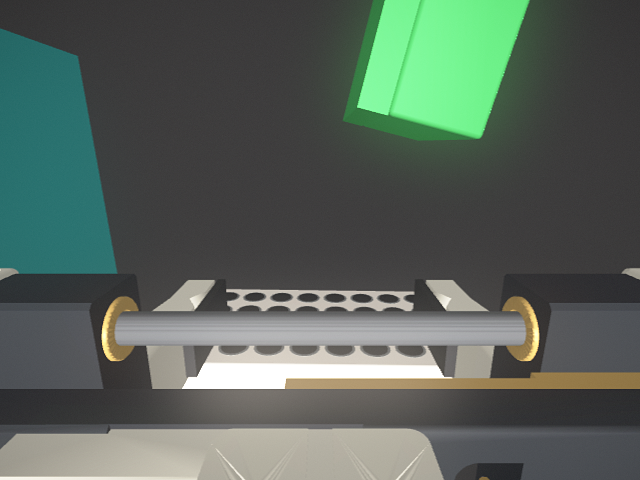

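apply_moves --travel '[[-0.005,0,0.006],[0,0,0.006],[0,0,0.006],[0,0,0.005],[0,0,0.005],[0,0,0.005]]' --rot '[[0,0,0],[0,0,0],[0,0,0],[0,0,0],[0,0,0],[0,0,0]]' --hand '[-1,-1,-1,-1,-1,-1]'

```text
time: 9.43
position: [0.5087, -0.2022, 0.05]
tcp_rot: [-0.454, 0.542, 0.455, 0.542]
ft_force: [-0.6, -0.2, -0.6]
gripper_width: 0.998
```

Run:
```python
from h import *
st()
for n in["scene"]:
  im=cams.camera(n)["color"];cv2.imwrite(f"pics/{n}7.png",cv2.resize(im[80:330,60:360],None,fx=2.4,fy=2.4))
```

```text
9.43 [ 0.5087 -0.2022  0.05  ] [[-0.0, -0.985, 0.174], [0.0, 0.174, 0.985], [-1.0, 0.0, 0.0]] [-0.6 -0.2 -0.6] [-0.02   0.291 -0.455 -0.    -0.825 -0.154] 0.998
```

View pics/scene7.png

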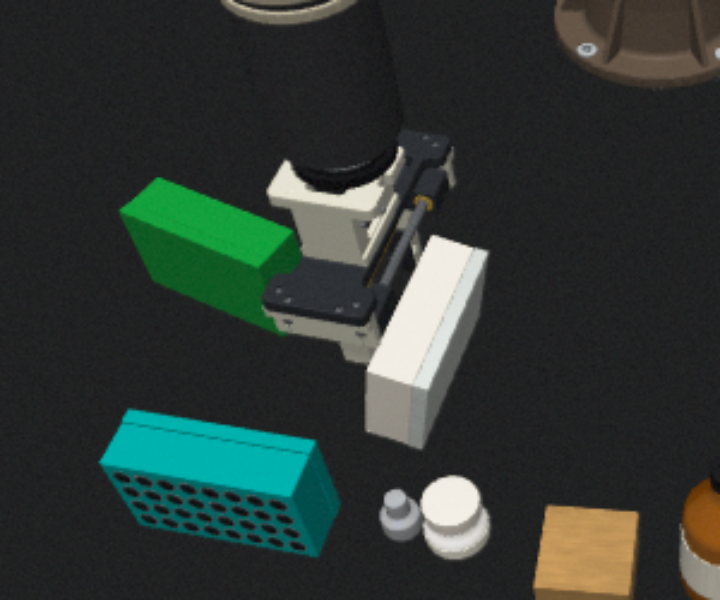

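The rack is tilting about its low edge, which hasn't moved (425,447).

apply_moves --travel '[[0,0,0.005],[0,0,0.005],[0,0,0.004],[0,0,0],[0,0,0],[0,0,0]]' --rot '[[0,0,0],[0,0,0],[0,0,0],[0,0,0],[0,0,0],[0,0,0]]' --hand '[-1,-1,-1,-1,-1,-1]'

```text
time: 10.22
position: [0.5112, -0.1889, 0.0501]
tcp_rot: [-0.454, 0.542, 0.454, 0.542]
ft_force: [0.4, -0.1, -0.0]
gripper_width: 1.0
```

Run:
```python
from h import *
st()
for n in["scene"]:
  im=cams.camera(n)["color"];cv2.imwrite(f"pics/{n}8.png",cv2.resize(im[80:330,60:360],None,fx=2.4,fy=2.4))
```

```text
10.22 [ 0.5112 -0.1889  0.0501] [[-0.0, -0.985, 0.174], [0.0, 0.174, 0.985], [-1.0, 0.0, 0.0]] [ 0.4 -0.1 -0. ] [ 0.006  0.287 -0.461 -0.    -0.823 -0.18 ] 1.0
```

View pics/scene8.png

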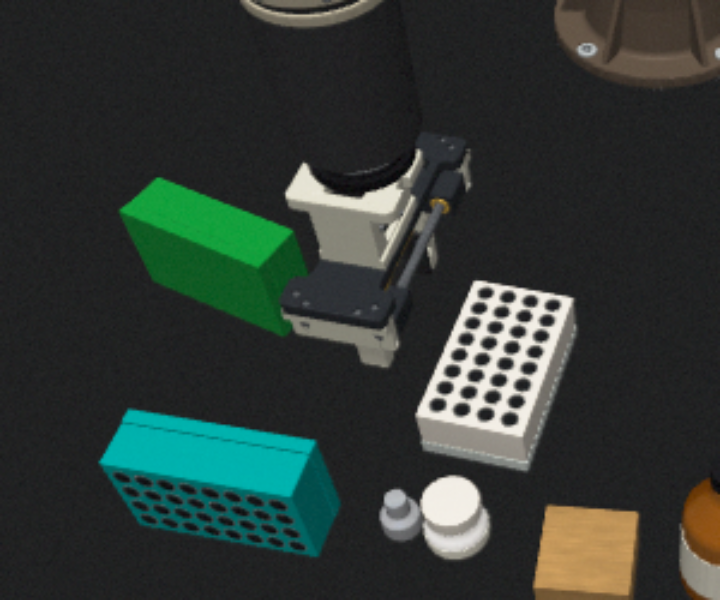

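The rack is standing, wells up, with corners at about (473,281), (576,297), (524,428) and (417,419) in the crop. I measure its pose.

```bash
cat >> h.py <<'E'
def rackpose(uv,z=.05):
    c=cams.camera("scene");P=np.array([ray(c,u,z) for u in uv])
    print(np.round(P,4),[round(float(np.linalg.norm(P[i]-P[i-3])),4) for i in range(4)])
    m=P.mean(0);n=(P[1]+P[2]-P[0]-P[3]);n/=np.linalg.norm(n)
    print("centre",m.round(4),"dock",D(m),"ydir",n.round(3),"yaw vs dock (toward ex)",np.arctan2(n@EX,n@EY).round(3));return m,n
E
python3 - <<'E'
from h import *
im=cams.camera("scene")["color"][180:290,220:320];cv2.imwrite("pics/s9.png",cv2.resize(im,None,fx=6,fy=5.4,interpolation=cv2.INTER_CUBIC))
m,n=rackpose([(60+u/2.4,80+v/2.4) for u,v in[(473,281),(576,297),(524,430),(417,417)]])
print("where low edge", (m-.045*n).round(4))
o=manip.get_obs();print("tcp to face along n",(m-.045*n-o["position"])@n)
tool(list((m-.045*n-.02*n)[:2])+[.005],EY)
E
```

```text
[[ 0.4486 -0.1423  0.05  ]
 [ 0.463  -0.0519  0.05  ]
 [ 0.6029 -0.0815  0.05  ]
 [ 0.5942 -0.1674  0.05  ]] [0.0916, 0.143, 0.0864, 0.1478]
centre [ 0.5272 -0.1108  0.05  ] dock [ 0.03   -0.3915  0.05  ] ydir [0.13  0.992 0.   ] yaw vs dock (toward ex) 0.067
where low edge [ 0.5213 -0.1554  0.05  ]
tcp to face along n 0.03454785454195587
s 1 rotvec deg [-6.38 -0.   -0.  ] then shift in target axes [ 0.045  -0.0067  0.0141] in present axes [ 0.045  -0.0051  0.0148]
s -1 rotvec deg [ 1.7362e+02 -1.0000e-02  0.0000e+00] then shift in target axes [ 0.045   0.0067 -0.0141] in present axes [ 0.045  -0.0051  0.0148]
```

View pics/s9.png

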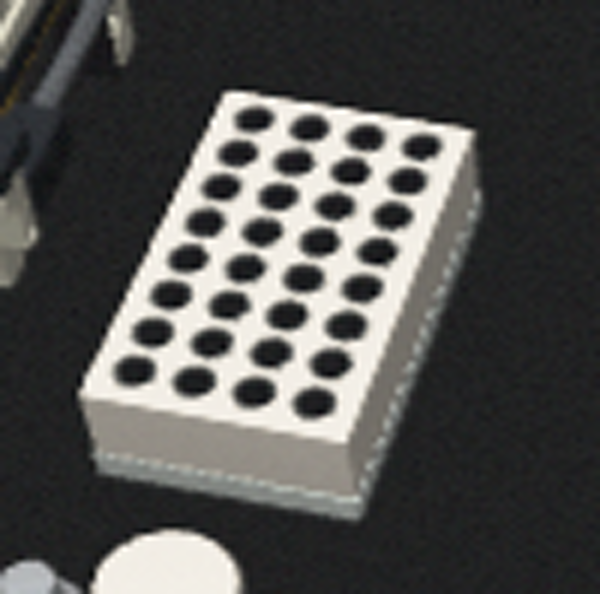

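Run:
```python
from h import *
m,n=rackpose([(220+u/6-.4,180+v/5.4-.4) for u,v in[(226,90),(476,132),(348,441),(80,392)]])
o=manip.get_obs()
print("tcp to face along n",(m-.045*n-o["position"])@n)
```

```text
[[ 0.4463 -0.1422  0.05  ]
 [ 0.4639 -0.054   0.05  ]
 [ 0.6077 -0.0823  0.05  ]
 [ 0.5907 -0.1695  0.05  ]] [0.09, 0.1466, 0.0889, 0.147]
centre [ 0.5271 -0.112   0.05  ] dock [ 0.0301 -0.3928  0.05  ] ydir [ 0.193  0.981 -0.   ] yaw vs dock (toward ex) 0.131
tcp to face along n 0.03348983346290428
```

The rack stands at dock x≈+28 mm, y≈-393 mm, yaw ≈+0.12. The fingertips are about 24 mm behind the face and centred. I lower them to about 33 mm above the bench.

apply_moves --travel '[[0.012,0,0],[0.012,0,0],[0.012,0,0],[0.011,0,0],[0,0,0],[0,0,0.008],[0,0,0.006]]' --rot '[[0,0,0],[0,0,0],[0,0,0],[0,0,0],[0,0,0],[0,0,0],[0,0,0]]' --hand '[-1,-1,-1,-1,-1,-1,-1]'

```text
time: 11.3
position: [0.5142, -0.1745, 0.0035]
tcp_rot: [-0.455, 0.541, 0.454, 0.542]
ft_force: [0.5, 0.4, 0.9]
gripper_width: 0.995
```

Run:
```python
from h import *
st()
for n in["scene"]:
  im=cams.camera(n)["color"];cv2.imwrite(f"pics/{n}10.png",cv2.resize(im[80:330,60:360],None,fx=2.4,fy=2.4))
```

```text
11.3 [ 0.5142 -0.1745  0.0035] [[0.001, -0.985, 0.173], [-0.0, 0.173, 0.985], [-1.0, -0.001, 0.0]] [0.5 0.4 0.9] [ 0.034  0.346 -0.511  0.    -0.712 -0.208] 0.995
```

View pics/scene10.png

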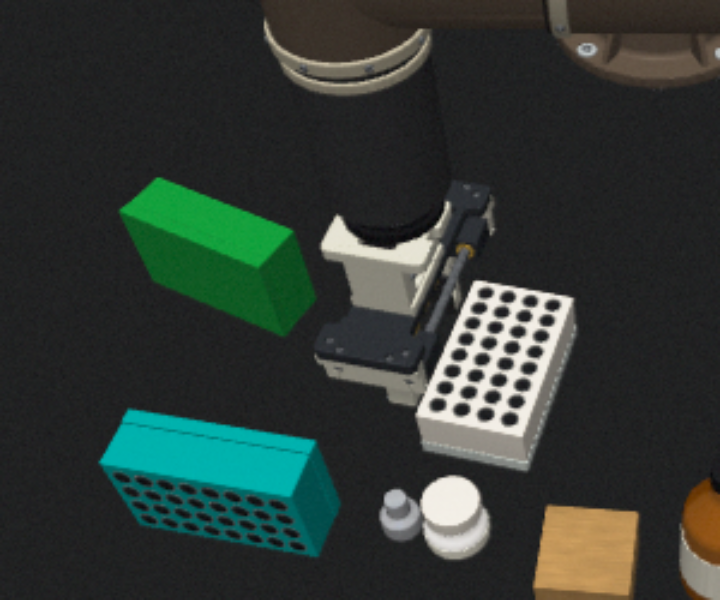

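apply_moves --travel '[[0,0,0.008],[0,0,0.01],[0,0,0.011],[0,0,0.011],[0,0,0.011],[0,0,0.011],[0,0,0.011],[0,0,0.011],[0,0,0.011],[0,0,0.011],[0,0,0.008],[0,0,0]]' --rot '[[0,0,0],[0,0,0],[-1.6,0,0],[-1.6,0,0],[-1.6,0,0],[-1.6,0,0],[-1.6,0,0],[-1.6,0,0],[-1.6,0,0],[-1.6,0,0],[-1.6,0,0],[0,0,0]]' --hand '[-1,-1,-1,-1,-1,-1,-1,-1,-1,-1,-1,-1]'

```text
time: 12.85
position: [0.5227, -0.0607, 0.0028]
tcp_rot: [-0.519, 0.48, 0.519, 0.48]
ft_force: [-0.1, 0.8, -1.1]
gripper_width: 0.999
```

Run:
```python
from h import *
o=st();print(D(o["position"]))
for n in["scene"]:
  im=cams.camera(n)["color"];cv2.imwrite(f"pics/{n}11.png",cv2.resize(im[130:330,190:450],None,fx=3,fy=3,interpolation=cv2.INTER_CUBIC))
```

```text
12.85 [ 0.5227 -0.0607  0.0028] [[-0.001, -0.997, -0.078], [0.001, -0.078, 0.997], [-1.0, 0.0, 0.001]] [-0.1  0.8 -1.1] [ 0.257  0.326 -0.547 -0.001 -0.698 -0.178] 0.999
[ 0.0224 -0.3419  0.0028]
```

View pics/scene11.png

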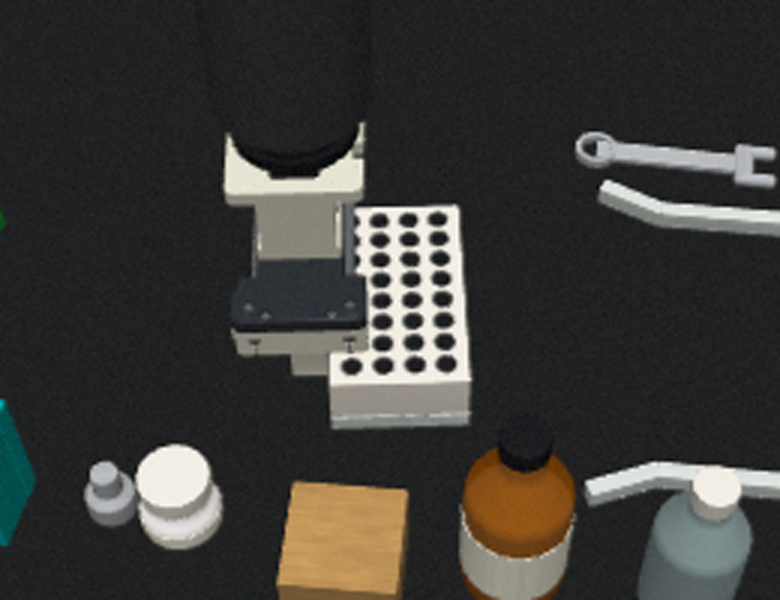

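Run:
```python
from h import *
c=cams.camera("scene")
P=[ray(c,(190+u/3-.33,130+v/3-.33),.05) for u,v in[(460,206),(469,382),(330,381)]]
a,b,e=P;print(np.round(P,4),np.linalg.norm(a-b),np.linalg.norm(b-e))
n=b-a;n=np.array([-n[1],n[0],0]);n/=np.linalg.norm(n);m=(a+e)/2;print(D(m),"yaw",np.arctan2(n@EX,n@EY))
```

```text
[[ 0.4442  0.0358  0.05  ]
 [ 0.5921  0.0455  0.05  ]
 [ 0.5953 -0.0418  0.05  ]] 0.14823264250599968 0.08740717301162684
[ 0.0158 -0.2845  0.05  ] yaw -0.1292789382926199
```

apply_moves --travel '[[0,0,0.009],[0,0,0.01],[0,0,0.01],[0,0,0.01],[0,0,0.01],[0,0,0.01],[0,0,0.01],[0,0,0.01],[0,0,0.01],[0,0,0.01],[0,0,0.01],[0,0,0.01]]' --rot '[[0,0,0],[0,0,0],[0,0,0],[0,0,0],[0,0,0],[0,0,0],[0,0,0],[1.6,0,0],[1.6,0,0],[1.6,0,0],[1.6,0,0],[1.6,0,0]]' --hand '[-1,-1,-1,-1,-1,-1,-1,-1,-1,-1,-1,-1]'

```text
time: 14.45
position: [0.5164, 0.0575, 0.0031]
tcp_rot: [-0.484, 0.516, 0.484, 0.516]
ft_force: [-0.0, -3.4, -1.4]
gripper_width: 0.999
```

Run:
```python
from h import *
o=st();print(D(o["position"]));tool(o["position"],EY)
for n in["scene"]:
  im=cams.camera(n)["color"];cv2.imwrite(f"pics/{n}12.png",cv2.resize(im[130:330,240:500],None,fx=3,fy=3,interpolation=cv2.INTER_CUBIC))
```

```text
14.45 [0.5164 0.0575 0.0031] [[-0.0, -0.998, 0.064], [-0.0, 0.064, 0.998], [-1.0, 0.0, -0.0]] [-0.  -3.4 -1.4] [ 0.489  0.316 -0.562 -0.    -0.693 -0.553] 0.999
[ 0.0086 -0.2243  0.0031]
s 1 rotvec deg [-0.02 -0.01 -0.02] then shift in target axes [0. 0. 0.] in present axes [0. 0. 0.]
s -1 rotvec deg [ 1.7998e+02 -4.0000e-02  2.0000e-02] then shift in target axes [0. 0. 0.] in present axes [0. 0. 0.]
```

View pics/scene12.png

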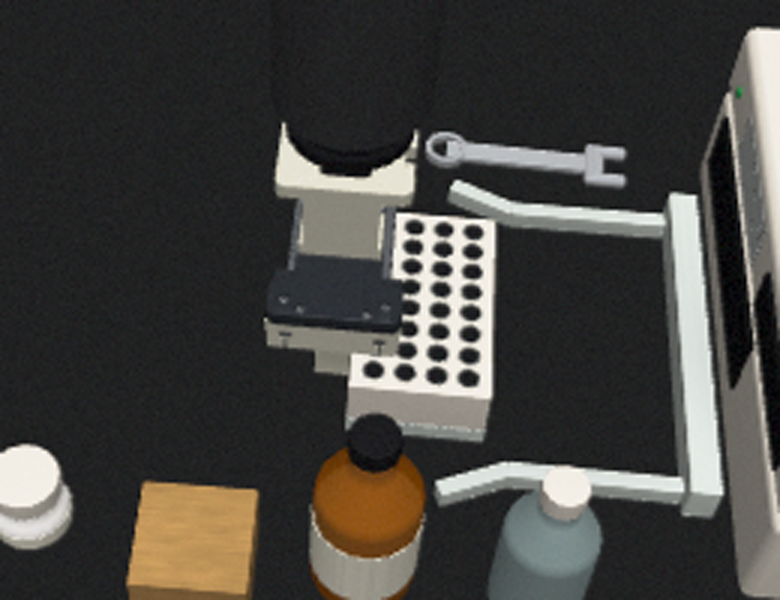

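```bash
cat >> h.py <<'E'
def three(uv,u0,v0,s,z=.05):
    c=cams.camera("scene");P=[ray(c,(u0+u/s-.33,v0+v/s-.33),z) for u,v in uv]
    a,b,e=P;print(np.round(P,4),np.linalg.norm(a-b),np.linalg.norm(b-e))
    n=b-a;n=np.array([-n[1],n[0],0]);n/=np.linalg.norm(n);m=(a+e)/2;print(D(m),"yaw",np.arctan2(n@EX,n@EY))
E
python3 - <<'E'
from h import *
three([(497,219),(491,393),(348,388)],240,130,3)
# dock seen by scene camera: stop inner top edge
c=cams.camera("scene")
for u,v in[(667,196),(684,511)]:print("stop end",D(ray(c,(240+u/3-.33,130+v/3-.33),.03)))
E
```

```text
[[0.4505 0.1637 0.05  ]
 [0.5957 0.153  0.05  ]
 [0.5959 0.0638 0.05  ]] 0.1455454410466347 0.0891764313638656
[ 0.0119 -0.1677  0.05  ] yaw 0.010423913828566457
stop end [-0.1166 -0.0009  0.03  ]
stop end [ 0.1419 -0.0044  0.03  ]
```

apply_moves --travel '[[0,0,0.01],[0,0,0.01],[0,0,0.01],[0,0,0.01],[0,0,0.01],[0,0,0.01],[0,0,0.01],[0,0,0.01],[0,0,0.01],[0,0,0.01],[0,0,0.006],[0,0,0.004]]' --rot '[[0,0,0],[0,0,0],[0,0,0],[0,0,0],[0,0,0],[0,0,0],[0,0,0],[0,0,0],[0,0,0],[0,0,0],[0,0,0],[0,0,0]]' --hand '[-1,-1,-1,-1,-1,-1,-1,-1,-1,-1,-1,-1]'

```text
time: 16.1
position: [0.5235, 0.1671, 0.0031]
tcp_rot: [-0.484, 0.515, 0.484, 0.515]
ft_force: [-0.6, -5.4, 4.6]
gripper_width: 1.003
```

Run:
```python
from h import *
o=st();print(D(o["position"]));tool(o["position"],EY)
for n in["scene"]:
  im=cams.camera(n)["color"];cv2.imwrite(f"pics/{n}13.png",cv2.resize(im[150:320,340:520],None,fx=3.5,fy=3.5,interpolation=cv2.INTER_CUBIC))
```

```text
16.1 [0.5235 0.1671 0.0031] [[-0.0, -0.998, 0.063], [-0.0, 0.063, 0.998], [-1.0, 0.0, -0.0]] [-0.6 -5.4  4.6] [ 0.666  0.356 -0.496  0.    -0.719 -0.728] 1.003
[ 0.0088 -0.1144  0.0031]
s 1 rotvec deg [ 0.05 -0.01 -0.01] then shift in target axes [0. 0. 0.] in present axes [0. 0. 0.]
s -1 rotvec deg [-1.7995e+02  2.0000e-02 -2.0000e-02] then shift in target axes [0. 0. 0.] in present axes [0. 0. 0.]
```

View pics/scene13.png

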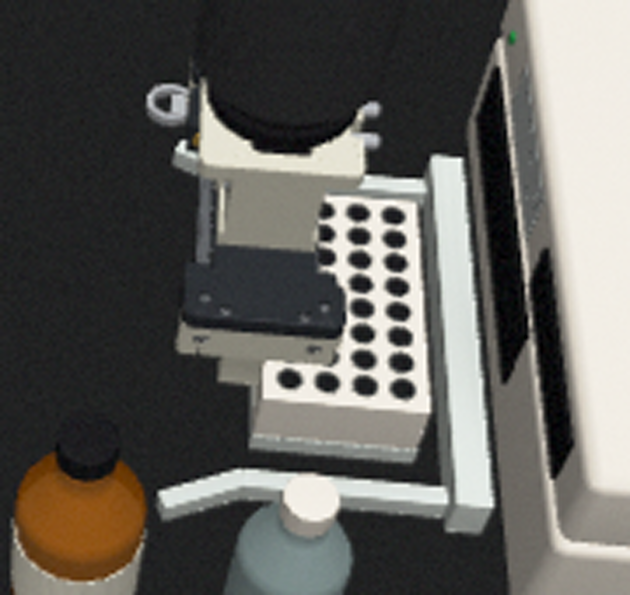

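apply_moves --travel '[[0,0,0.004],[0,0,0.003],[0,0,0.002]]' --rot '[[0,0,0],[0,0,0],[0,0,0]]' --hand '[-1,-1,-1]'

```text
time: 16.52
position: [0.5242, 0.1758, 0.003]
tcp_rot: [-0.484, 0.516, 0.484, 0.515]
ft_force: [-0.1, -5.1, 1.0]
gripper_width: 1.001
```

apply_moves --travel '[[0,0,0.002],[0,0,0.002]]' --rot '[[0,0,0],[0,0,0]]' --hand '[-1,-1]'

```text
time: 16.77
position: [0.5244, 0.1799, 0.003]
tcp_rot: [-0.484, 0.516, 0.484, 0.515]
ft_force: [-1.2, -4.3, 1.3]
gripper_width: 1.002
```

Run:
```python
from h import *
o=st();print(D(o["position"]))
for n in["scene"]:
  im=cams.camera(n)["color"];cv2.imwrite(f"pics/{n}14.png",cv2.resize(im[150:320,340:520],None,fx=3.5,fy=3.5,interpolation=cv2.INTER_CUBIC))
```

```text
16.77 [0.5244 0.1799 0.003 ] [[-0.0, -0.998, 0.063], [-0.0, 0.063, 0.998], [-1.0, 0.0, -0.0]] [-1.2 -4.3  1.3] [ 0.684  0.363 -0.485 -0.    -0.723 -0.746] 1.002
[ 0.0089 -0.1016  0.003 ]
```

View pics/scene14.png

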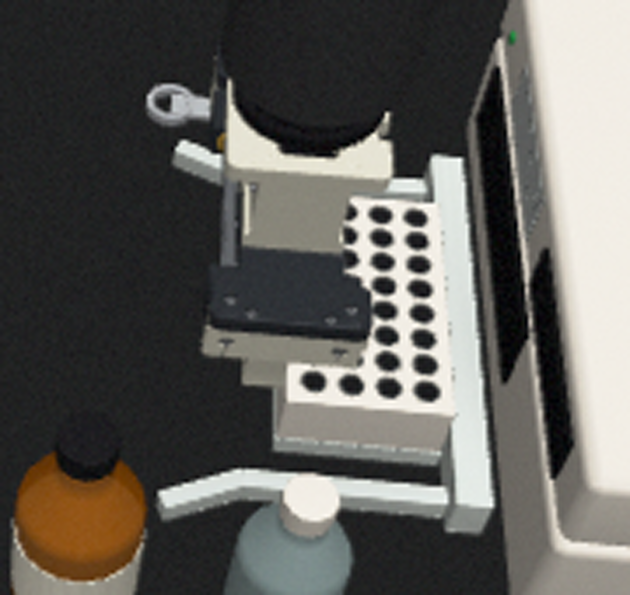

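apply_moves --travel '[[0,0,0.002],[0,0,0.001]]' --rot '[[0,0,0],[0,0,0]]' --hand '[-1,-1]'

```text
time: 17.08
position: [0.5244, 0.1815, 0.003]
tcp_rot: [-0.484, 0.516, 0.484, 0.515]
ft_force: [1.6, -13.0, 3.1]
gripper_width: 1.001
```

apply_moves --travel '[[0,0,0.001],[0,0,0.001]]' --rot '[[0,0,0],[0,0,0]]' --hand '[-1,-1]'

```text
time: 17.32
position: [0.5243, 0.1815, 0.003]
tcp_rot: [-0.485, 0.517, 0.483, 0.514]
ft_force: [5.4, -22.1, 4.3]
gripper_width: 0.999
```

The force rose from 5 N to 22 N while the TCP stayed put, so the rack is against the stop. I back off.

apply_moves --travel '[[0,0,-0.003],[0,0,-0.005],[0,0,-0.015],[0,0,-0.02],[0,0,-0.02],[-0.03,0,0],[-0.04,0,0],[-0.05,0,0],[-0.05,0,0],[-0.05,0,-0.02],[-0.05,0,-0.05],[0,0,-0.05]]' --rot '[[0,0,0],[0,0,0],[0,0,0],[0,0,0],[0,0,0],[0,0,0],[0,0,0],[0,0,0],[0,0,0],[0,0,0],[0,0,0],[0,0,0]]' --hand '[-1,-1,-1,-1,-1,-1,-1,-1,-1,-1,-1,-1]'

```text
time: 18.82
position: [0.5151, 0.0064, 0.2713]
tcp_rot: [-0.486, 0.513, 0.483, 0.517]
ft_force: [0.6, -0.7, -1.1]
gripper_width: 0.995
```

Run:
```python
from h import *
o=st();print(D(o["position"]))
im=cams.camera("scene")["color"];cv2.imwrite(f"pics/s15.png",im);cv2.imwrite(f"pics/s15z.png",cv2.resize(im[150:320,360:520],None,fx=3.5,fy=3.5,interpolation=cv2.INTER_CUBIC))
cv2.imwrite("pics/t15.png",cams.camera("top")["color"])
```

```text
18.82 [0.5151 0.0064 0.2713] [[0.007, -0.998, 0.062], [0.002, 0.062, 0.998], [-1.0, -0.007, 0.002]] [ 0.6 -0.7 -1.1] [ 3.950e-01  4.400e-02 -2.130e-01  1.000e-03 -1.306e+00 -4.570e-01] 0.995
[ 0.0105 -0.2753  0.2713]
```

View pics/s15.png

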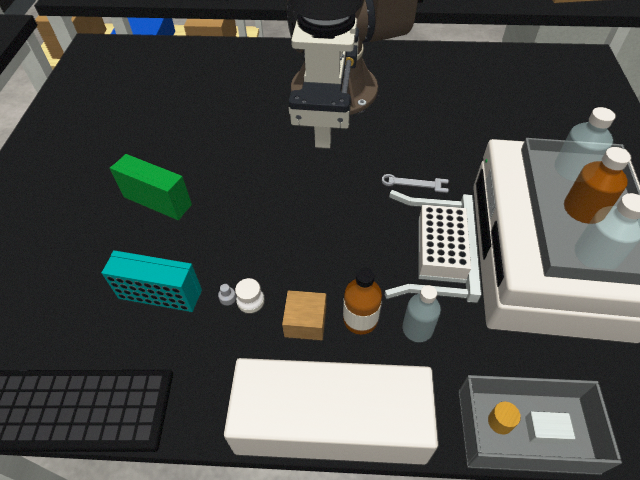

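View pics/s15z.png

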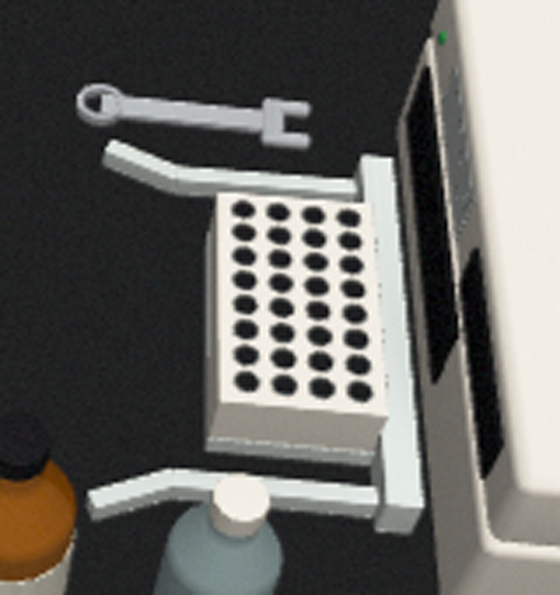

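View pics/t15.png

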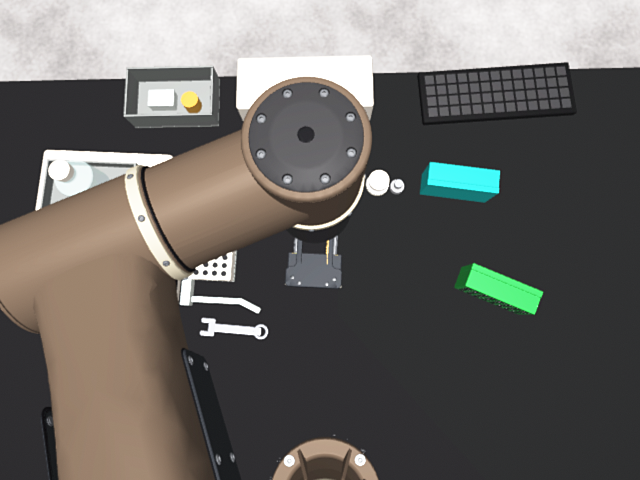

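Run:
```python
from h import *
o=st()
m,n=rackpose([(360+u/3.5-.35,150+v/3.5-.35) for u,v in[(217,192),(371,203),(386,417),(218,402)]])
three([(371,203),(386,417),(218,402)],360,150,3.5)
c=cams.camera("scene")
for k,u,v,z in [("rail far inner",357,196,.0),("rail near inner",378,488,.016),("rail near bend",170,469,.016),("rail far bend foot",180,193,0)]:print(k,D(ray(c,(360+u/3.5-.35,150+v/3.5-.35),z)))
```

```text
18.93 [0.5128 0.0039 0.2683] [[0.002, -0.998, 0.066], [0.001, 0.066, 0.998], [-1.0, -0.002, 0.001]] [0.9 0.2 0.3] [ 0.391  0.045 -0.218  0.    -1.305 -0.457] 1.0
[[0.4541 0.1967 0.05  ]
 [0.4586 0.2852 0.05  ]
 [0.6084 0.2749 0.05  ]
 [0.6028 0.1871 0.05  ]] [0.0886, 0.1501, 0.088, 0.1491]
centre [0.531 0.236 0.05 ] dock [ 0.0119 -0.0452  0.05  ] ydir [0.058 0.998 0.   ] yaw vs dock (toward ex) -0.006
[[0.4587 0.2852 0.05  ]
 [0.6084 0.2749 0.05  ]
 [0.6028 0.1871 0.05  ]] 0.150108385694054 0.0879929400788576
[ 0.0116 -0.045   0.05  ] yaw 0.005271637004091689
rail far inner [-0.1134  0.0046  0.    ]
rail near inner [0.1095 0.0006 0.016 ]
rail near bend [ 0.1096 -0.1102  0.016 ]
rail far bend foot [-0.1041 -0.1045  0.    ]
```

The rack measures dock x≈+12 mm, y≈-45 mm, yaw≈0, and stands flat against the stop. The arm is clear and the bystanders appear unmoved.

apply_moves --travel '[[0,0,0],[0,0,0]]' --rot '[[0,0,0],[0,0,0]]' --hand '[-1,-1]'

```text
time: 19.32
position: [0.5137, 0.0086, 0.2669]
tcp_rot: [-0.484, 0.515, 0.484, 0.515]
ft_force: [-0.7, -1.2, 0.1]
gripper_width: 1.001
```

```bash
python3 -c "
from rig import finish_job
print(finish_job())"
```

```text
the job is handed in; nothing more can be done
None
```

The rack is standing on its metal base, wells up, against the dock's stop, and the job was handed in at about 19.3 s. I tipped it with the open fingertips, slid it between the rails while turning it square, and pushed until the force rose from 5 N to 22 N at the stop. The arm then backed off and rose. I never grasped or lifted the rack.

**Last camera check:**
- **Rack position:** dock x ≈ +12 mm, y ≈ -45 mm, squared to the stop within about 0.01 rad.
- **Bystanders:** none appear to have moved. I judged that by eye from the images and did not measure it.
- **Arm:** about 0.27 m up, with only about 1 N of noise on the force reading.

**What disagreed:**
- **Fingertip reach:** the first push passed above the rack without touching it, because the open fingertips end about 30 mm short of the stated TCP. I went lower and repeated the push.
- **Sideways offset:** the scene and top cameras differ by a few mm in the dock's x, well inside the 36 mm tolerance.

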